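# Load the jar steamer, lock it on the two-dot programme and start it

### The arm

A 6-joint arm with a two-finger parallel gripper is mounted at the origin on a cart in front of the work surface, level with it; the furniture and walls round the work are solid. World frame = base frame: x ahead of the robot, y to its left, z up, the work surface at z = 0. Lengths are in mm, angles in rad, forces in N, time in s.
With the tool pointing down it reaches from about 300 to 775 mm from the base axis. Payload 14.6 kg.
Tool frame: the origin (TCP) lies at the very end of the fingers, on their centre line; the grasp point (between the pads) lies 19 mm behind it; z points along the fingers, y is the line along which they close (so a half turn about z gives the same grasp; the last joint's range is limited). The gripper opens to 94 mm and grips with 3 to 60 N. Pads are 16 mm wide; open, the fingers measure 119 mm over their backs; the gripper's body (75 mm by 177 mm) begins 78 mm behind the grasp point.
Start: joints at [1.154, 0.3, 1.521, -0, 1.321, -0.067], TCP at [188.487, 516.683, 205.446] pointing down, gripper open.
Joint ranges: [-3.03, 3.03], [-0.79, 2.21], [0.23, 2.52], [-1.04, 4.18], [0, 3.07], [-2.55, 2.55]. Speed limits (rad/s): [2.22, 2.22, 2.57, 3.14, 3.14, 3.14].

### API

Orientations are given as [roll, pitch, yaw] about the fixed x, y, z axes, in that order (R = Rz(yaw) Ry(pitch) Rx(roll)).
In Python, from cell import manip, camera, get_calibration gives the robot as it stands. The module is installed in compiled form; this text tells all that it offers.
- The arm moves only by the tool jog_arm, never from a script. Its argument "plan" is one flat list of numbers, 6 for each row, row after row: the shift along the world's x, y, z in m, then the turn, a rotation vector about the world's x, y, z in degrees. A call has 1 to 20 rows; each row is the pose to reach, as a shift and turn from the pose commanded when the call began; what a row does not reach only later rows make up. A row lasts 1/10 s, in which the tool goes at most 50 mm and 8.59 degrees, less where a joint would pass 70% of its speed; a pose out of reach is approached as far as the arm can. A call with a gripper value outside its range is refused whole. "claw" is the finger opening in m, from 0 to 0.094, set as the call begins (left out, the last holds). The fingers move at their own pace and stop on an object; "force" is the grip in N (left out, the last holds). Time passes only in rows, so rows that repeat a pose let the fingers close. It gives the time, the measured TCP pose, the force, the opening and the grip force at its end, in the units of the state.
- manip.read_state(): the state, without advancing time (a new reading comes with each control period).
- camera(name): name is "scene" or "top" or "wrist"; returns (picture, depth): 384x512x3 uint8, red, green, blue; 384x512 float32, mm along the optical axis (not along the pixel's ray), 0 where there is no reading.
- get_calibration(name): a dict with "fx", "fy", "cx", "cy" (pixels), "origin" and "attitude" of the camera in the world. Camera axes: x right, y down, z forward; pixel columns grow to the right and rows downward; lengths in mm; the calibration is good to about 2 mm. A picture is of the moment at which its call begins: read the wrist's pose just before it. get_calibration takes no time and is no camera call; for the wrist camera it gives the pose at the moment of the call.
- manip.sign_off(): hands the job in; it is judged then, once.
The state is a dict: "clock": time; "joints": joint angles; "qd": joint speeds; "effort": joint torques, N m; "eef_pos": TCP position; "eef_rot": TCP orientation; "wrist_force": force on the tool from outside, world axes, zero at the start; "moment": the same for the moment, N m; "finger_gap": finger opening in mm; "finger_force": force on a finger pad.
Only numpy, scipy, OpenCV 4.12 (cv2) and the standard library are available. Lean on these libraries where they do the work, as an engineer would, in place of code of your own. Each camera call takes 0.05 s, during which the arm holds its last target. There are 200 camera calls.

### The job

Throw the red lever of the jar steamer to its open notch (the ring mark), lift the clear cover off, and stand every small gold-lidded jar of preserve that is on the worktop upright in the steamer's tray. Put the cover back fully down over them with its lug at the front, lock it by throwing the lever into the notch marked with two dots, and only then press the green start button fully down and let it come up again. Do not shove the salt shaker, the drinking glass or the egg cup about.

Things in the scene. Friction and masses are not known exactly. Their poses are not given: they have to be found in the camera images.
- steamer: the jar steamer, a fixed low white appliance 231 mm deep (x) by 232 mm wide (y). Its origin lies on the worktop; the housing reaches from x = -136 mm (front, toward the robot, with the controls) to +95 mm (back) and y = +-116 mm. x points to its back, y to its left, z up. Its flat top, the deck, is 45 mm above the worktop
- tray (a point): centre of the steamer's tray floor, a perforated steel plate level with the deck (45 mm above the worktop), axes as the steamer's. The tray is 60 mm (x) by 196 mm (y) inside, big enough for four jars in a row along y (48 mm apart); a steel lip 4 mm thick stands 8 mm high round it. The seated cover's origin lies at this point
- lever (a joint): angle of the red lever about its upright pivot, rad, -0.10 to 1.45, growing as its grip goes from left to right as the robot sees it (counter-clockwise from above). Spring detent notches at 0.00 (open, ring mark), 0.45 (one dot), 0.90 (two dots), 1.35 (three dots); let go between them it snaps into the nearer one; about 7 N at the grip takes it out of a notch
- lever_pivot (a point): the lever's pivot axis (fixed) at deck height, axes as the steamer's. The lever's arm stands at angle pi - 0.675 + (joint value) from the steamer's x axis, counter-clockwise from above. Its locking plate turns with it: at 0 the cover is free, at 0.45 and more the plate lies over the cover's lug and the cover cannot be lifted
- lever_grip (a point): centre of the red upright round grip at the lever's end: 17 to 19 mm across, 62 mm from the pivot axis, from 23 to 56 mm above the deck with its top free; this point is 46 mm above the deck; moves with the lever
- start (a joint): travel of the start button, m: 0 up, 0.006 fully down; a spring pushes it back up, about 5 N holds it fully down
- start_top (a point): centre of the top of the green round start button (26 mm across, on the deck at the front right), pressed straight down
- cover: the clear plastic cover, loose, 0.35 kg, a box open below: walls 82 mm (x) by 218 mm (y) outside, 3 mm thick, 60 mm high, with a white foot flange 96 by 232 mm, 5 mm thick. Origin: centre of its open underside; z up. Seated, its flange lies flat on the deck with the walls round the tray's lip, 4 mm of play each way, axes as the steamer's
- cover_handle (a point): centre of the black bar handle on the cover, 80 mm above the cover's underside: the bar is 16 mm (x) by 96 mm (y), 16 mm high, its lower side 12 mm above the cover's top; axes as the cover's, so the bar runs along the cover's y
- cover_lug (a point): the white lug at the middle of the cover's front flange, 18 by 16 by 5 mm, 55 mm in -x from the cover's origin; seated right, it points to the front under the lever's locking plate
- salt: bystander: a glass salt shaker, 44 mm across and 90 mm high, standing behind the steamer; origin under its foot
- glass: bystander: a clear drinking glass, 81 mm across and 93 mm high, at the far right; origin under its foot. In front of it, right of the steamer, the worktop is clear (x 0.36 to 0.61, y -0.23 to -0.36 m): room to lay the cover down with its handle along x
- cup: bystander: a white egg cup, 49 mm across and 52 mm high, standing behind the steamer; origin under its foot
- jar_1_mid (a point): jar 1, a small squat jar of dark red preserve with a gold metal lid, all four alike: 42 mm across over its whole height, 44 mm high (lid from 32 mm up), about 0.16 kg; this point is at the jar's centre, half-way up (22 mm over its foot), z along its axis; may be absent from a start
- jar_2_mid (a point): jar 2, a small squat jar of dark red preserve with a gold metal lid, all four alike: 42 mm across over its whole height, 44 mm high (lid from 32 mm up), about 0.16 kg; this point is at the jar's centre, half-way up (22 mm over its foot), z along its axis; may be absent from a start
- jar_3_mid (a point): jar 3, a small squat jar of dark red preserve with a gold metal lid, all four alike: 42 mm across over its whole height, 44 mm high (lid from 32 mm up), about 0.16 kg; this point is at the jar's centre, half-way up (22 mm over its foot), z along its axis; may be absent from a start
- jar_4_mid (a point): jar 4, a small squat jar of dark red preserve with a gold metal lid, all four alike: 42 mm across over its whole height, 44 mm high (lid from 32 mm up), about 0.16 kg; this point is at the jar's centre, half-way up (22 mm over its foot), z along its axis; may be absent from a start
Not all that is in view belongs to the job. What is shaped like the part that bears jar_2_mid but pink is not meant.

How it is judged (in metres and radians):
On the way, in this order (a step that is already met when the one before it is completed fails the run):
1. the lever is thrown to the open notch (ring mark), which frees the cover (value of joint lever between -0.07 and 0.07 rad), for 0.2 s.
2. every jar stands in the tray, the cover is seated over them with its lug at the front, and the lever is in the two-dot notch (x of jar_1_mid in the frame of tray between -0.02 and 0.02 m and y of jar_1_mid in the frame of tray between -0.085 and 0.085 m and z of jar_1_mid in the frame of tray between 0.016 and 0.028 m and angle between each of jar_1_mid, jar_2_mid, jar_3_mid, jar_4_mid's own z axis and vertical below 0.12 rad and x of jar_2_mid in the frame of tray between -0.02 and 0.02 m and y of jar_2_mid in the frame of tray between -0.085 and 0.085 m and z of jar_2_mid in the frame of tray between 0.016 and 0.028 m and x of jar_3_mid in the frame of tray between -0.02 and 0.02 m and y of jar_3_mid in the frame of tray between -0.085 and 0.085 m and z of jar_3_mid in the frame of tray between 0.016 and 0.028 m and x of jar_4_mid in the frame of tray between -0.02 and 0.02 m and y of jar_4_mid in the frame of tray between -0.085 and 0.085 m and z of jar_4_mid in the frame of tray between 0.016 and 0.028 m and x of cover in the frame of tray between -0.009 and 0.009 m and y of cover in the frame of tray between -0.009 and 0.009 m and z of cover in the frame of tray between -0.004 and 0.004 m and x of cover_lug in the frame of tray below -0.04 m and value of joint lever between 0.83 and 0.97 rad), for 0.2 s.
3. the start button is pressed fully down (value of joint start above 0.0048 m), for 0.05 s.
At the end, for the whole second after the job is handed in: Every jar upright (0.12 rad) on the tray floor inside the lip; cover seated (9 mm in x and y, 4 mm in height), lug at the front, at rest; lever in the two-dot notch (0.90 +- 0.07 rad); start button up again (under 1.5 mm) (all of step 2 and value of joint start below 0.0015 m and linear speed of cover below 0.02 m/s); the robot touches nothing.
It fails at once if the salt shaker is shoved more than 30 mm (distance of salt from where it was at the start of the episode above 0.03 m).
It fails at once if the drinking glass is shoved more than 30 mm (distance of glass from where it was at the start of the episode above 0.03 m).
It fails at once if the egg cup is shoved more than 30 mm (distance of cup from where it was at the start of the episode above 0.03 m).
Of jar_1, jar_2, jar_3, jar_4 only 2 to 4 are there at a start; the rules pass over those that are not, and their reading is None.
At some moment in a run one of jar_1, jar_2, jar_3, jar_4 may be knocked a few centimetres aside while the robot is not near it.
It also fails if it takes over 210 s, if anything falls off the work surface, if the arm or the gripper's body presses on something with over 40 N, if the wrist force passes 120 N, or if a joint passes its speed limit or range.

## Working session

There is one attempt and no reset: what is moved stays moved. The work goes in short steps, Python scripts to look and compute and a tool call to move; the robot and the scene stay as the last step left them, time stands still between calls to the robot, and variables do not carry over. Pictures are saved under pics/ and viewed, at most 14 in all, crops included, and the job is handed in when it is done.

Besides the shell and the picture viewer there is one more tool, called after ">>>" by a JSON object that holds its "name" and its "arguments". jog_arm: Moves the arm, as the interface text tells. Its arguments: {"type":"object","properties":{"plan":{"type":"array"},"claw":{"type":"number"},"force":{"type":"number"}},"required":["plan"]}

```bash
mkdir -p pics
cat > h.py <<'E'
from cell import manip, camera, get_calibration
import numpy as np, cv2
from scipy.spatial.transform import Rotation as R
def cal(n):
    c=get_calibration(n); A=np.array(c["attitude"],float)
    if A.shape!=(3,3): A=R.from_euler('xyz',A).as_matrix()
    return c,np.array(c["origin"],float),A
def world(n,d,k=None):
    c,o,A=k or cal(n); v,u=np.mgrid[0:d.shape[0],0:d.shape[1]]
    P=np.stack([(u-c["cx"])/c["fx"]*d,(v-c["cy"])/c["fy"]*d,d],-1)@A.T+o
    P[d<=0]=np.nan; return P
def shot(n,f):
    k=cal(n); p,d=camera(n); cv2.imwrite(f"pics/{f}.png",p[:,:,::-1]); P=world(n,d,k); np.savez(f"pics/{f}.npz",p=p,P=P); return p,P
E
python3 - <<'E'
from h import *
print(get_calibration("top"));print(get_calibration("scene"));print(manip.read_state())
a,_=shot("top","top0");b,_=shot("scene","sc0")
cv2.imwrite("pics/top0b.png",cv2.resize(a[:,:,::-1],(800,600)))
cv2.imwrite("pics/sc0b.png",cv2.resize(b[:,:,::-1],(800,600)))
E
```

```text
{'fx': 465.5590488088835, 'fy': 465.5590488088835, 'cx': 258.21574258908163, 'cy': 192.43090645360425, 'origin': array([   7.56294268,  -25.7356564 , 1376.14523313]), 'attitude': array([-2.71772322e+00, -2.08937784e-03, -1.55245116e+00])}
{'fx': 417.3229149654393, 'fy': 417.3229149654393, 'cx': 261.4582006611434, 'cy': 195.7818364850734, 'origin': array([ -10.46824341, -865.15264492,  573.51339338]), 'attitude': array([-1.96758345,  0.01758559, -0.61850857])}
{'clock': 0.0, 'joints': array([ 1.15439135e+00,  3.00441036e-01,  1.52158834e+00,  5.45763808e-06,
        1.32069808e+00, -6.65876548e-02]), 'qd': array([ 1.39930813e-03,  1.25888136e-03, -1.99462688e-04, -1.20777655e-03,
        1.33121046e-03,  1.17936327e-05]), 'effort': array([ 1.95112414e-03, -5.31812847e+01, -3.52731800e+01,  7.09411665e-02,
        2.43060436e-02, -8.87274109e-05]), 'eef_pos': array([188.38696681, 516.44824266, 204.89975182]), 'eef_rot': array([-3.14046072e+00, -8.07823864e-05,  2.79177393e+00]), 'wrist_force': array([-0.45804338, -0.19213636, -0.25844718]), 'moment': array([-0.01242459, -0.00781023, -0.03092247]), 'finger_force': 0.0, 'finger_gap': 94.34919750137716}
```

View pics/top0b.png

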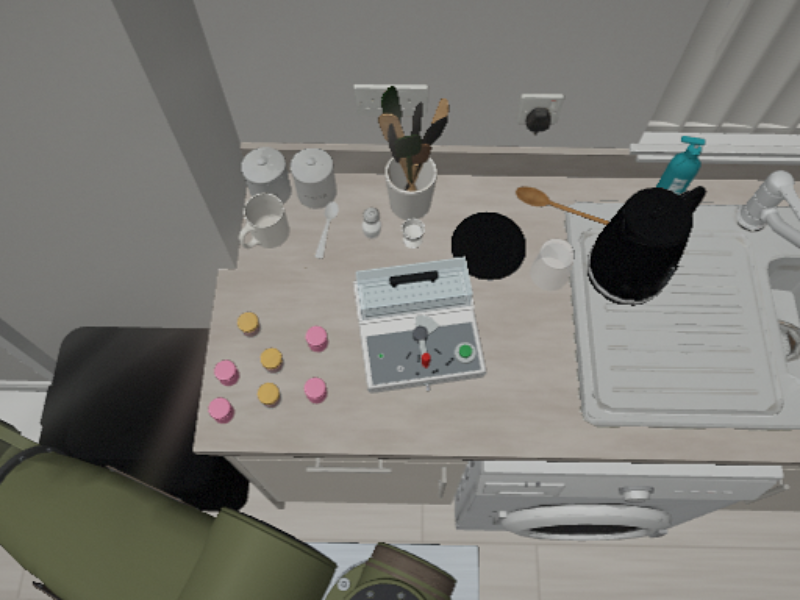

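View pics/sc0b.png

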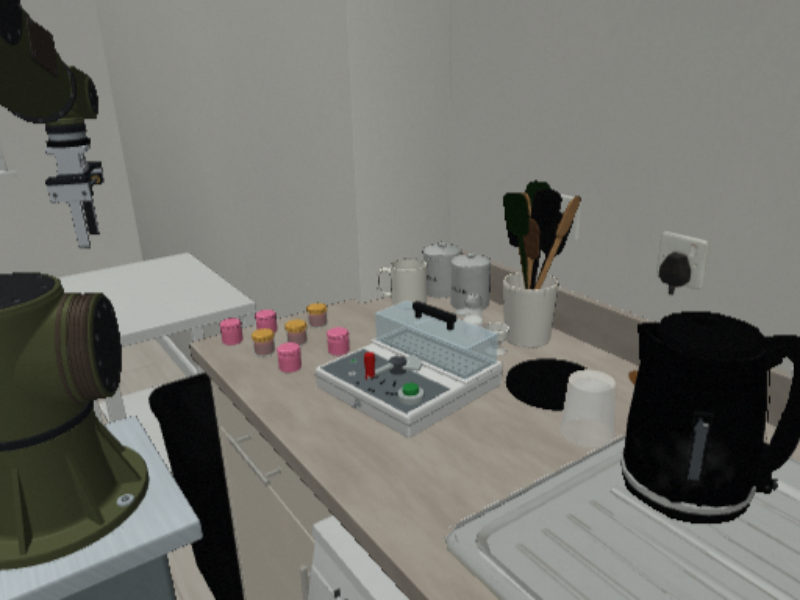

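The top view (800x600) shows the candidates. Three jars have gold lids, at (247,323), (271,359) and (268,394). Four are pink and not meant, at (316,338), (226,372), (220,409) and (315,390). I choose the gold ones. The steamer's red grip is at (426,360), between the dot notches, the green button is at (465,352) and the handle at (413,278).

Run:
```python
from h import *
z=np.load("pics/top0.npz");p=z["p"];P=z["P"]
def blob(m,lab,mn=15):
    n,l,s,c=cv2.connectedComponentsWithStats(m.astype(np.uint8))
    for i in range(1,n):
        if s[i,4]>=mn:
            q=P[l==i]; print(lab,(c[i]/.64).round(),s[i,4],np.nanmedian(q,0).round(1),'min',np.nanmin(q,0).round(),'max',np.nanmax(q,0).round())
hsv=cv2.cvtColor(p,cv2.COLOR_RGB2HSV);H,S,V=cv2.split(hsv)
box=(P[...,0]>200)&(P[...,0]<800)&(abs(P[...,1])<420)&(P[...,2]>-10)
blob((H>12)&(H<28)&(S>120)&(V>100)&box&(P[...,2]>30),'gold')
blob((H>155)&(H<176)&(S>70)&box&(P[...,2]>25),'pink')
blob(((H<8)|(H>176))&(S>150)&box&(P[...,2]>50),'red',5)
blob((H>50)&(H<85)&(S>120)&box&(P[...,2]>30),'green',10)
blob((V<60)&(P[...,2]>105)&(P[...,2]<150)&(abs(P[...,1])<200)&box,'handle')
m=(P[...,2]>40)&(P[...,2]<56)&box&(P[...,0]<640)&(P[...,1]<150)&(P[...,1]>-230)
n,l,s,c=cv2.connectedComponentsWithStats(m.astype(np.uint8));i=1+s[1:,4].argmax()
q=P[l==i][:,:2].astype(np.float32);print('deck',cv2.minAreaRect(q),cv2.boxPoints(cv2.minAreaRect(q)).round(),np.nanmedian(P[l==i][:,2]))
hm=(V<60)&(P[...,2]>115)&(P[...,2]<150)&(abs(P[...,1])<200)&box
hq=P[hm][:,:2].astype(np.float32);print('handle rect',cv2.minAreaRect(hq),cv2.boxPoints(cv2.minAreaRect(hq)).round())
for nm,(u,v) in dict(salt=(371,215),cup=(413,228),glass=(556,250)).items(): print(nm,P[int(v*.64),int(u*.64)].round())
c=cv2.resize(p[110:260,120:320,::-1],(800,600),interpolation=cv2.INTER_CUBIC);cv2.imwrite("pics/crop1.png",c)
```

```text
gold [248. 322.] 110 [556.5 289.9  42.1] min [539. 273.  35.] max [579. 311.  51.]
gold [271. 358.] 134 [482.1 238.3  42.5] min [463. 220.  33.] max [504. 257.  48.]
gold [268. 393.] 138 [411.5 236.7  42.6] min [393. 217.  35.] max [434. 257.  48.]
pink [316. 337.] 150 [528.2 153.3  41.5] min [510. 133.  25.] max [550. 173.  51.]
pink [225. 371.] 159 [455.7 322.9  41.7] min [437. 304.  26.] max [478. 346.  50.]
pink [315. 388.] 158 [422.4 147.8  42.5] min [403. 129.  26.] max [444. 168.  49.]
pink [220. 409.] 171 [379.9 324.6  41.9] min [361. 306.  25.] max [401. 346.  50.]
red [425. 359.] 36 [466.8 -60.1  97.5] min [462. -66.  61.] max [477. -54. 104.]
green [465. 351.] 49 [ 496.5 -136.1   65.6] min [ 487. -148.   58.] max [ 510. -127.   70.]
handle [412. 278.] 160 [618.6 -34.3 130.5] min [605. -79. 110.] max [632.  10. 139.]
deck ((550.1602783203125, -48.3529052734375), (217.2294158935547, 231.75115966796875), 9.305103302001953) [[ 424.   48.]
 [ 462. -180.]
 [ 676. -145.]
 [ 639.   84.]] 44.8337414978223
handle rect ((620.12548828125, -34.74251937866211), (17.039318084716797, 90.85638427734375), 8.797419548034668) [[605.   9.]
 [619. -81.]
 [635. -78.]
 [622.  11.]]
salt [784.  54.  85.]
cup [790. -33.  28.]
glass [ 705. -319.   91.]
```

View pics/crop1.png

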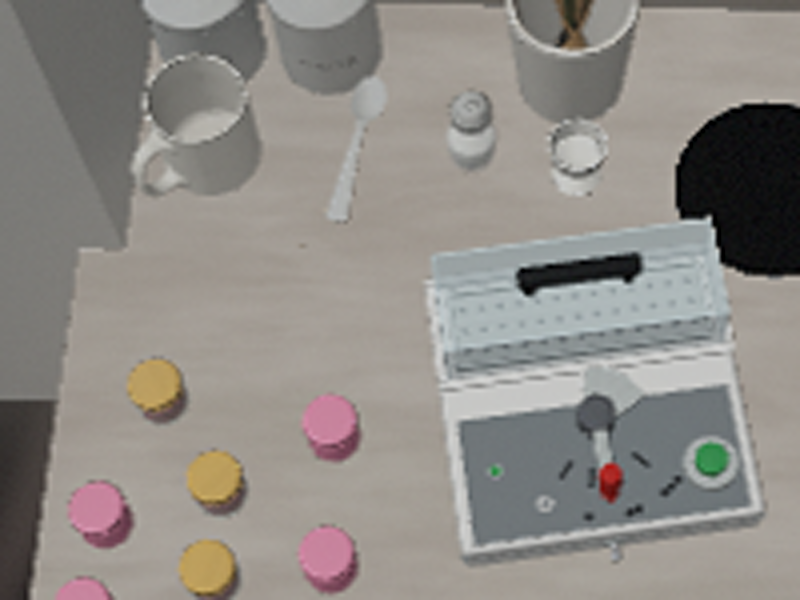

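The crop confirms three gold jars at (155,385), (215,478) and (208,568), and an empty tray. The lever's grip is at (611,480) and the ring mark at (545,503), on the left. Next I move above the lever for a close look.

>>> {"name": "jog_arm", "arguments": {"plan": [0, 0, 0.09, 0, 0, 0, 0, 0, 0.09, 0, 0, 0, 0.28, -0.577, 0.09, 0, 0, -60.9, 0.28, -0.577, 0.09, 0, 0, -60.9, 0.28, -0.577, 0.09, 0, 0, -60.9, 0.28, -0.577, 0.09, 0, 0, -60.9, 0.28, -0.577, 0.09, 0, 0, -60.9, 0.28, -0.577, 0.09, 0, 0, -60.9, 0.28, -0.577, 0.09, 0, 0, -60.9, 0.28, -0.577, 0.09, 0, 0, -60.9, 0.28, -0.577, 0.09, 0, 0, -60.9, 0.28, -0.577, 0.09, 0, 0, -60.9, 0.28, -0.577, 0.09, 0, 0, -60.9, 0.28, -0.577, 0.09, 0, 0, -60.9, 0.28, -0.577, 0.09, 0, 0, -60.9, 0.28, -0.577, 0.09, 0, 0, -60.9, 0.28, -0.577, 0.09, 0, 0, -60.9, 0.28, -0.577, 0.09, 0, 0, -60.9, 0.28, -0.577, 0.09, 0, 0, -60.9, 0.28, -0.577, 0.09, 0, 0, -60.9]}}

```text
clock: 2.1
eef_pos: [468.3, -59.5, 295.7]
eef_rot: [3.141, 0.0, 1.73]
wrist_force: [0.3, -0.7, 0.4]
finger_gap: 94.0
finger_force: 0.0
```

Run:
```python
from h import *
s=manip.read_state();print(s['clock'],s['eef_pos'],np.degrees(s['eef_rot']),s['joints'])
p,P=shot("wrist","w1");print(get_calibration("wrist"))
hsv=cv2.cvtColor(p,cv2.COLOR_RGB2HSV);H,S,V=cv2.split(hsv)
for n,m in dict(red=((H<8)|(H>176))&(S>150)&(P[...,2]>94)&(P[...,2]<110),green=(H>50)&(H<85)&(S>120)&(P[...,2]>55),handle=(V<60)&(P[...,2]>128)&(P[...,2]<140),knob=(abs(P[...,2]-72)<25)&(abs(P[...,0]-525)<35)&(abs(P[...,1]+50)<35)).items():
    q=P[m&np.isfinite(P[...,2])].astype(np.float32)
    if len(q)>5:print(n,len(q),np.median(q,0).round(1),q.min(0).round(1),q.max(0).round(1),cv2.minAreaRect(q[:,:2]))
cv2.imwrite("pics/w1b.png",cv2.resize(p[:,:,::-1],(800,600)))
```

```text
2.1 [468.31463417 -59.46122456 295.71447833] [1.79971305e+02 6.91709543e-03 9.91379412e+01] [-2.03938297e-01  6.60360827e-02  1.58836336e+00  6.54217335e-05
  1.48668219e+00 -3.63430968e-01]
{'fx': 318.9497105749675, 'fy': 318.9497105749675, 'cx': 251.7005990341473, 'cy': 193.14264410962355, 'origin': array([459.59063959,   5.67176935, 476.92071696]), 'attitude': array([2.90923953e+00, 1.19913168e-03, 1.60288000e-01])}Traceback (most recent call last):
  File "<stdin>", line 7, in <module>
cv2.error: OpenCV(4.12.0) /io/opencv/modules/imgproc/src/convhull.cpp:143: error: (-215:Assertion failed) total >= 0 && (depth == CV_32F || depth == CV_32S) in function 'convexHull'
```

```bash
cat >> h.py <<'E'
def feats(f):
    z=np.load(f"pics/{f}.npz");p=z["p"];P=z["P"]
    H,S,V=cv2.split(cv2.cvtColor(p,cv2.COLOR_RGB2HSV)); Z=P[...,2]
    for n,m in dict(red=((H<8)|(H>176))&(S>150)&(Z>90)&(Z<110),green=(H>50)&(H<85)&(S>120)&(Z>55),handle=(V<60)&(Z>120)&(Z<140),knob=(abs(Z-72)<25)&(abs(P[...,0]-525)<35)&(abs(P[...,1]+50)<35)&(V<110),deck=(abs(Z-45)<5)&(P[...,0]<700)).items():
        q=np.ascontiguousarray(P[m&np.isfinite(Z)],np.float32)
        if len(q)>5:
            r=cv2.minAreaRect(q[:,:2].copy());print(n,len(q),np.median(q,0).round(1),q.min(0).round(1),q.max(0).round(1),np.round(r[0],1),np.round(r[1],1),round(r[2],1))
E
python3 - <<'E'
from h import *
feats("w1");p=np.load("pics/w1.npz")["p"]
cv2.imwrite("pics/w1b.png",cv2.resize(p[:,:,::-1],(800,600)))
E
```

```text
red 161 [473.8 -59.4 102.7] [465.9 -67.7  90.4] [482.6 -52.  105.7] [473.8 -60. ] [15.4 15.9] 27.9
green 512 [499.  -65.2 312.8] [ 416.  -147.8   62.6] [623.1   4.  431.5] [525.1 -77.9] [199.  127.7] 11.3
handle 1263 [620.8 -32.7 134.1] [608.3 -81.  123. ] [635.8  11.2 137.2] [622.4 -34.9] [14.8 92.5] 9.7
knob 1648 [522.2 -45.7  48.3] [490.  -84.9  47. ] [548.8 -15.1  72.9] [519.4 -49.9] [58.7 69.8] 0.1
deck 15227 [511.4 -22.6  47.4] [ 409.1 -334.2   40. ] [699.2 161.7  50. ] [539.1 -96.6] [188.6 529.4] 17.9
```

View pics/w1b.png

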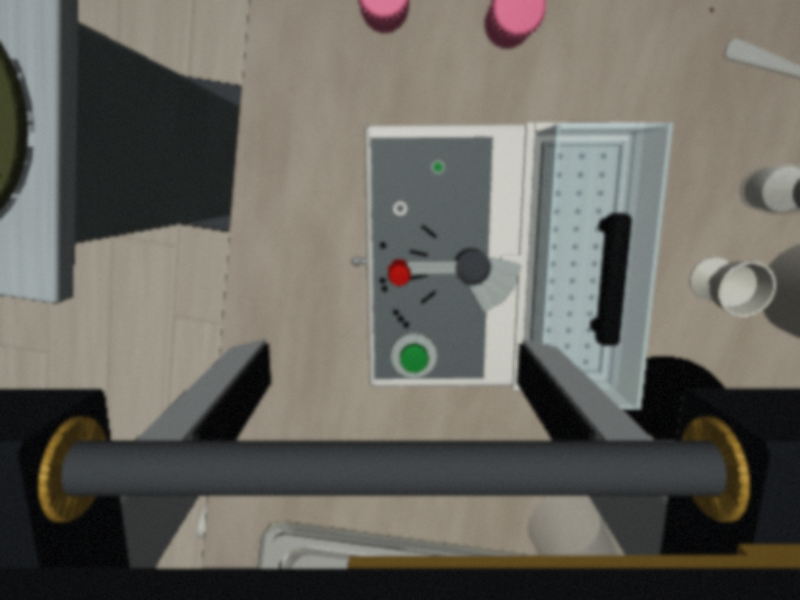

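The wrist view (800x600) shows the grip at (400,272), the pivot knob at (472,266), the ring mark at (400,208), the green button at (414,357) and the handle at (613,280). The lever sits near the one-dot notch.

Run:
```python
from h import *
P=np.load("pics/w1.npz")["P"]
for n,(u,v) in dict(knob=(472,266),grip=(400,272),green=(414,357),ring=(400,208),two=(384,284),three=(400,320),fl=(368,128),fr=(373,384)).items(): print(n,P[int(v*.64),int(u*.64)].round(1))
```

```text
knob [533.4 -48.6  70.6]
grip [474.5 -57.7 103.3]
green [ 498.5 -134.2   70.3]
ring [467.8 -12.7  50.5]
two [463.5 -78.9  49. ]
three [ 483.7 -108.9   47.7]
fl [429.7  48.8  32.4]
fr [ 468.1 -174.3   45.4]
```

>>> {"name": "jog_arm", "arguments": {"plan": [0.0035, 0, -0.1, 0, 0, -100, 0.0035, 0, -0.1, 0, 0, -100, 0.0035, 0, -0.1, 0, 0, -100, 0.0035, 0, -0.1, 0, 0, -100, 0.0035, 0, -0.1, 0, 0, -100, 0.0035, 0, -0.1, 0, 0, -100, 0.0035, 0, -0.1, 0, 0, -100, 0.0035, 0, -0.1, 0, 0, -100, 0.0035, 0, -0.1, 0, 0, -100, 0.0035, 0, -0.1, 0, 0, -100, 0.0035, 0, -0.1, 0, 0, -100, 0.0035, 0, -0.1, 0, 0, -100, 0.0035, 0, -0.1, 0, 0, -100, 0.0035, 0, -0.14, 0, 0, -100, 0.0035, 0, -0.18, 0, 0, -100, 0.0035, 0, -0.2, 0, 0, -100, 0.0035, 0, -0.21, 0, 0, -100, 0.0035, 0, -0.22, 0, 0, -100, 0.0035, 0, -0.22, 0, 0, -100, 0.0035, 0, -0.22, 0, 0, -100], "claw": 0.045}}

```text
clock: 4.15
eef_pos: [472.5, -60.4, 76.3]
eef_rot: [3.141, -0.001, -0.016]
wrist_force: [-0.1, 0.5, -0.2]
finger_gap: 44.8
finger_force: 0.0
```

>>> {"name": "jog_arm", "arguments": {"plan": [0, 0, 0, 0, 0, 0, 0, 0, 0, 0, 0, 0, 0, 0, 0, 0, 0, 0, 0, 0, 0, 0, 0, 0, 0, 0, 0, 0, 0, 0, 0, 0, 0, 0, 0, 0, 0, 0, 0, 0, 0, 0, 0, 0, 0, 0, 0, 0], "claw": 0.0, "force": 15}}

```text
clock: 4.95
eef_pos: [472.1, -60.4, 75.6]
eef_rot: [3.141, -0.0, -0.016]
wrist_force: [-0.1, -0.7, 5.5]
finger_gap: 17.2
finger_force: 15.0
```

>>> {"name": "jog_arm", "arguments": {"plan": [-0.001, 0.006, 0, 0, 0, 0, -0.001, 0.012, 0, 0, 0, 0, 0, 0.0175, 0, 0, 0, 0, 0, 0.0226, 0, 0, 0, 0, 0.001, 0.028, 0, 0, 0, 0, 0.0026, 0.033, 0, 0, 0, 0, 0.0046, 0.038, 0, 0, 0, 0, 0.0072, 0.0428, 0, 0, 0, 0, 0.0082, 0.044, 0, 0, 0, 0, 0.0082, 0.044, 0, 0, 0, 0, 0.0082, 0.044, 0, 0, 0, 0]}}

```text
clock: 6.05
eef_pos: [479.8, -16.2, 75.2]
eef_rot: [3.141, 0.001, -0.016]
wrist_force: [-3.3, -4.5, 1.9]
finger_gap: 17.6
finger_force: 15.0
```

>>> {"name": "jog_arm", "arguments": {"plan": [0, 0, 0, 0, 0, 0, 0, 0, 0, 0, 0, 0, 0, 0, 0, 0, 0, 0, 0, 0, 0, 0, 0, 0, 0, 0, 0, 0, 0, 0], "claw": 0.045}}

```text
clock: 6.55
eef_pos: [480.3, -16.2, 75.5]
eef_rot: [-3.141, -0.0, -0.016]
wrist_force: [-1.4, -0.7, 0.5]
finger_gap: 44.5
finger_force: 0.0
```

>>> {"name": "jog_arm", "arguments": {"plan": [0, 0, 0.05, 0, 0, 0, 0, 0, 0.1, 0, 0, 0, 0, 0, 0.15, 0, 0, 0, 0.05, 0, 0.18, 0, 0, 100, 0.05, 0, 0.18, 0, 0, 100, 0.05, 0, 0.18, 0, 0, 100, 0.05, 0, 0.18, 0, 0, 100, 0.05, 0, 0.18, 0, 0, 100, 0.05, 0, 0.18, 0, 0, 100, 0.05, 0, 0.18, 0, 0, 100, 0.05, 0, 0.18, 0, 0, 100, 0.05, 0, 0.18, 0, 0, 100, 0.05, 0, 0.18, 0, 0, 100, 0.05, 0, 0.18, 0, 0, 100, 0.05, 0, 0.18, 0, 0, 100, 0.05, 0, 0.18, 0, 0, 100, 0.05, 0, 0.18, 0, 0, 100, 0.05, 0, 0.18, 0, 0, 100], "claw": 0.06}}

```text
clock: 8.35
eef_pos: [530.2, -16.3, 255.4]
eef_rot: [3.142, -0.0, 1.727]
wrist_force: [-0.1, -1.0, 0.2]
finger_gap: 59.9
finger_force: 0.0
```

Run:
```python
from h import *
s=manip.read_state();print(s['clock'],s['eef_pos'],np.degrees(s['eef_rot']))
p,P=shot("wrist","w2");feats("w2");cv2.imwrite("pics/w2b.png",cv2.resize(p[:,:,::-1],(800,600)))
```

```text
8.35 [530.18675892 -16.27762738 255.44181232] [ 1.79998984e+02 -1.55777068e-03  9.89260069e+01]
red 208 [482.  -18.4 102.7] [473.9 -27.2  90.3] [489.3 -11.3 105.3] [481.5 -19.3] [15.5 15.8] 53.1
green 449 [ 501.4 -128.6   69.9] [ 489.5 -147.2   61.1] [625.4  21.  391.6] [522.1 -44. ] [187.8 114. ] 47.6
handle 1011 [619.5 -19.4 134.4] [608.9 -60.3 120.1] [815.7  11.6 137.6] [704.3 -47.1] [ 65.  213.1] 73.9
knob 1842 [520.  -47.2  48.4] [490. -85.  47.] [550.1 -15.   91.4] [520.1 -50. ] [69.9 60.1] 90.0
deck 16955 [513.4  -7.3  47.5] [ 406.9 -175.8   40. ] [648.8 175.1  50. ] [547.1   9.8] [226.3 343.9] 10.4
```

View pics/w2b.png

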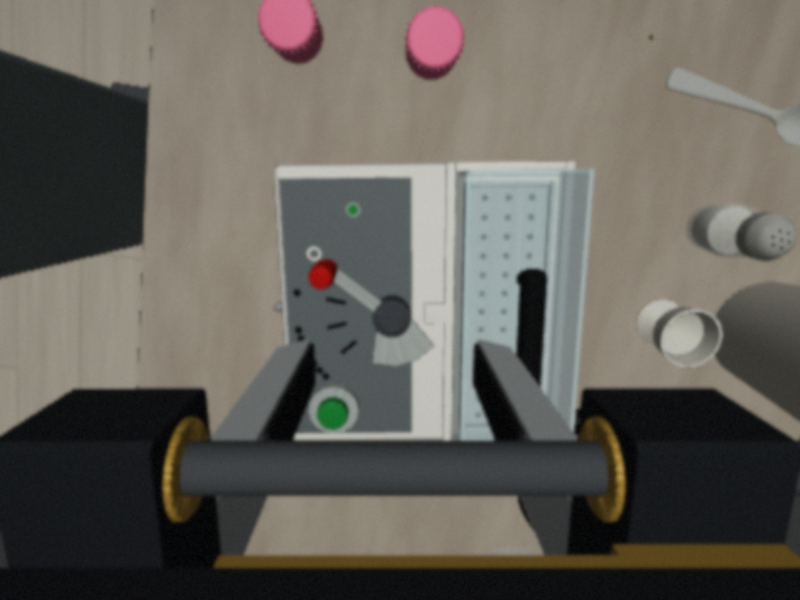

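The lever now points at the ring: grip at (321,275), ring at (313,254). The plate is swung clear of the lug at (434,313). Now the handle.

>>> {"name": "jog_arm", "arguments": {"plan": [0.045, -0.01, 0, 0, 0, 0, 0.091, -0.0185, 0, 0, 0, 0, 0.091, -0.0185, 0, 0, 0, 0, 0.091, -0.0185, -0.05, 0, 0, 0, 0.091, -0.0185, -0.09, 0, 0, 0, 0.091, -0.0185, -0.12, 0, 0, 0, 0.091, -0.0185, -0.135, 0, 0, 0, 0.091, -0.0185, -0.145, 0, 0, 0, 0.091, -0.0185, -0.145, 0, 0, 0, 0.091, -0.0185, -0.145, 0, 0, 0, 0.091, -0.0185, -0.145, 0, 0, 0]}}

```text
clock: 9.5
eef_pos: [621.8, -34.8, 112.0]
eef_rot: [3.139, 0.001, 1.729]
wrist_force: [0.2, -0.2, 0.6]
finger_gap: 60.0
finger_force: 0.0
```

>>> {"name": "jog_arm", "arguments": {"plan": [0, 0, 0, 0, 0, 0, 0, 0, 0, 0, 0, 0, 0, 0, 0, 0, 0, 0, 0, 0, 0, 0, 0, 0, 0, 0, 0, 0, 0, 0, 0, 0, 0, 0, 0, 0, 0, 0, 0, 0, 0, 0, 0, 0, 0, 0, 0, 0, 0, 0, 0, 0, 0, 0], "claw": 0.0, "force": 40}}

```text
clock: 10.4
eef_pos: [621.4, -34.8, 110.5]
eef_rot: [3.141, 0.0, 1.729]
wrist_force: [3.5, -0.3, -0.2]
finger_gap: 15.5
finger_force: 40.0
```

>>> {"name": "jog_arm", "arguments": {"plan": [0, 0, 0.005, 0, 0, 0, 0, 0, 0.015, 0, 0, 0, 0, 0, 0.03, 0, 0, 0, 0, 0, 0.05, 0, 0, 0, 0, 0, 0.075, 0, 0, 0, 0, 0, 0.1, 0, 0, 0, 0, 0, 0.13, 0, 0, 0, -0.03, -0.05, 0.13, 0, 0, -5, -0.05, -0.09, 0.13, 0, 0, -12, -0.07, -0.13, 0.13, 0, 0, -20, -0.09, -0.17, 0.13, 0, 0, -28, -0.11, -0.21, 0.13, 0, 0, -36, -0.136, -0.24, 0.13, 0, 0, -44, -0.136, -0.26, 0.13, 0, 0, -52, -0.136, -0.26, 0.13, 0, 0, -60, -0.136, -0.26, 0.13, 0, 0, -68, -0.136, -0.26, 0.13, 0, 0, -76, -0.136, -0.26, 0.13, 0, 0, -84, -0.136, -0.26, 0.13, 0, 0, -92, -0.136, -0.26, 0.13, 0, 0, -99]}}

```text
clock: 12.4
eef_pos: [485.1, -294.8, 241.7]
eef_rot: [3.141, -0.001, -0.005]
wrist_force: [-0.1, 0.7, -4.7]
finger_gap: 15.3
finger_force: 40.0
```

Run:
```python
from h import *
s=manip.read_state();print(s['clock'],s['eef_pos'],np.degrees(s['eef_rot']),s['wrist_force'],s['finger_gap'])
p,P=shot("scene","s1");t,_=shot("top","t1")
cv2.imwrite("pics/s1b.png",np.hstack([cv2.resize(p[100:300,150:430,::-1],(400,286)),cv2.resize(t[100:300,120:400,::-1],(400,286))]))
```

```text
12.4 [ 485.09765723 -294.78610074  241.73641609] [ 1.79970572e+02 -3.81779534e-02 -2.68908707e-01] [-0.06099865  0.74786412 -4.71998484] 15.284942381280851
```

View pics/s1b.png

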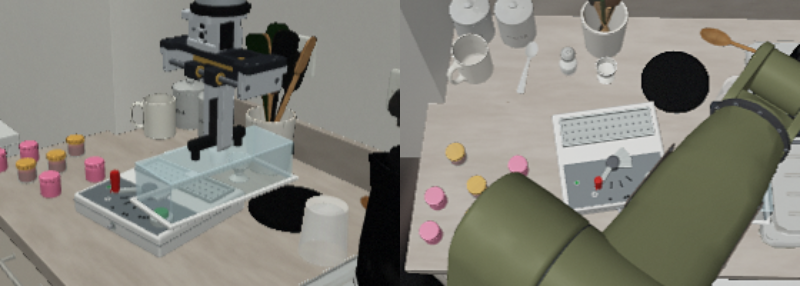

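The cover hangs level from the handle at the right and the tray is bare. I lower it.

>>> {"name": "jog_arm", "arguments": {"plan": [0, 0, -0.04, 0, 0, 0, 0, 0, -0.08, 0, 0, 0, 0, 0, -0.12, 0, 0, 0, 0, 0, -0.145, 0, 0, 0, 0, 0, -0.16, 0, 0, 0, 0, 0, -0.167, 0, 0, 0, 0, 0, -0.171, 0, 0, 0, 0, 0, -0.174, 0, 0, 0, 0, 0, -0.174, 0, 0, 0, 0, 0, -0.174, 0, 0, 0, 0, 0, -0.174, 0, 0, 0]}}

```text
clock: 13.6
eef_pos: [485.4, -295.0, 67.0]
eef_rot: [3.141, -0.001, 0.001]
wrist_force: [-0.3, -0.5, -3.9]
finger_gap: 15.7
finger_force: 40.0
```

>>> {"name": "jog_arm", "arguments": {"plan": [0, 0, -0.001, 0, 0, 0, 0, 0, -0.0015, 0, 0, 0, 0, 0, -0.0015, 0, 0, 0, 0, 0, -0.0015, 0, 0, 0]}}

```text
clock: 14.0
eef_pos: [485.4, -295.1, 65.5]
eef_rot: [3.141, -0.001, 0.001]
wrist_force: [-1.6, -0.3, 4.8]
finger_gap: 15.8
finger_force: 40.0
```

>>> {"name": "jog_arm", "arguments": {"plan": [0, 0, 0, 0, 0, 0, 0, 0, 0, 0, 0, 0, 0, 0, 0, 0, 0, 0, 0, 0, 0, 0, 0, 0, 0, 0, 0, 0, 0, 0, 0, 0, 0, 0, 0, 0, 0, 0, 0.05, 0, 0, 0, 0, 0, 0.1, 0, 0, 0, 0, 0, 0.15, 0, 0, 0, 0, 0, 0.2, 0, 0, 0], "claw": 0.05}}

```text
clock: 15.0
eef_pos: [484.9, -294.6, 267.2]
eef_rot: [3.141, -0.0, 0.001]
wrist_force: [0.7, -1.3, 0.0]
finger_gap: 50.1
finger_force: 0.0
```

>>> {"name": "jog_arm", "arguments": {"plan": [0.005, 0.05, 0, 0, 0, 8, 0.01, 0.1, 0, 0, 0, 16, 0.01, 0.15, 0, 0, 0, 24, 0.01, 0.2, 0, 0, 0, 32, 0.01, 0.25, 0, 0, 0, 40, 0.01, 0.3, 0, 0, 0, 48, 0.01, 0.35, 0, 0, 0, 56, 0.01, 0.39, 0, 0, 0, 64, 0.01, 0.43, 0, 0, 0, 72, 0.01, 0.46, 0, 0, 0, 80, 0.01, 0.48, 0, 0, 0, 88, 0.01, 0.5, 0, 0, 0, 96, 0.01, 0.5, 0, 0, 0, 99, 0.01, 0.5, 0, 0, 0, 99, 0.01, 0.5, 0, 0, 0, 99], "claw": 0.056}}

```text
clock: 16.5
eef_pos: [495.2, 205.0, 264.9]
eef_rot: [-3.141, 0.0, 1.727]
wrist_force: [-0.8, 0.3, -0.7]
finger_gap: 55.8
finger_force: 0.0
```

```bash
cat >> h.py <<'E'
def gold(f):
    z=np.load(f"pics/{f}.npz");p=z["p"];P=z["P"];H,S,V=cv2.split(cv2.cvtColor(p,cv2.COLOR_RGB2HSV))
    m=(H>12)&(H<28)&(S>110)&(V>90)&(abs(P[...,2]-44)<6) if not f.startswith('tr') else (H>12)&(H<28)&(S>110)&(V>90)&(abs(P[...,2]-89)<8)
    n,l,s,c=cv2.connectedComponentsWithStats(m.astype(np.uint8))
    for i in range(1,n):
        if s[i,4]>40:
            q=np.ascontiguousarray(P[l==i],np.float32);cc,r=cv2.minEnclosingCircle(q[:,:2].copy())
            print('gold',(c[i]/.64).round(),s[i,4],np.round(cc,1),round(r,1),'mean',q.mean(0).round(1))
E
python3 - <<'E'
from h import *
s=manip.read_state();print(s['clock'],s['eef_pos'],np.degrees(s['eef_rot']))
p,P=shot("wrist","w3");gold("w3")
t,_=shot("top","t2");gold("t2")
P=np.load("pics/t1.npz")["P"];Z=P[...,2]
# tray from top view: lip and floor, in frame rotated by yaw about handle centre
a=np.radians(9.06);Rz=np.array([[np.cos(a),np.sin(a)],[-np.sin(a),np.cos(a)]])
for nm in ("t1","t2"):
    P=np.load(f"pics/{nm}.npz")["P"];Z=P[...,2];q=(P[...,:2]-[621.4,-34.8])@Rz.T
    m=(abs(q[...,0])<60)&(abs(q[...,1])<115)&np.isfinite(Z)
    for ax,lim in((0,60),(1,115)):
        oth=abs(q[...,1-ax])<(80 if ax==0 else 22); b=np.arange(-lim,lim+1,4);k=np.digitize(q[...,ax][m&oth],b);zz=Z[m&oth]
        print(nm,ax,[(int(b[i-1]),round(float(np.median(zz[k==i])),1)) for i in range(1,len(b)) if (k==i).any() and abs(b[i-1])>(16 if ax==0 else 84)])
w=cv2.resize(p[:,:,::-1],(400,300));t=cv2.resize(t[90:270,100:340,::-1],(400,300));cv2.imwrite("pics/w3b.png",np.hstack([w,t]))
E
```

```text
16.5 [495.17296155 204.96871818 264.91175277] [-1.79994660e+02  4.78051801e-03  9.89382851e+01]
gold [494. 169.] 934 [561.9 292.9] 21.1 mean [561.3 293.2  45.7]
gold [300. 210.] 891 [415.8 238.6] 21.1 mean [416.1 238.6  45.9]
gold [388. 223.] 853 [486.5 239.6] 20.7 mean [486.5 239.9  45.9]
t1 0 [(-60, 43.7), (-56, 44.1), (-52, 44.3), (-48, 43.1), (-44, 43.2), (-40, 44.0), (-36, 46.7), (-32, 50.1), (-28, 45.2), (-24, 44.9), (-20, 44.7), (20, 44.2), (24, 45.5), (28, 46.3), (32, 50.2), (36, 44.9), (40, 44.6), (44, 43.7), (48, 41.2)]
t1 1 [(-115, 45.6), (-111, 43.4), (-107, 44.3), (-103, 49.0), (-99, 43.7), (-95, 45.2), (-91, 45.3), (-87, 43.8), (85, 44.4), (89, 45.2), (93, 46.2), (97, 51.6), (101, 44.1), (105, 44.9), (109, 42.4)]
t2 0 [(-60, 43.4), (-56, 43.6), (-52, 44.3), (-48, 43.6), (-44, 43.3), (-40, 43.4), (-36, 48.5), (-32, 49.2), (-28, 45.4), (-24, 45.1), (-20, 44.2), (20, 44.5), (24, 45.0), (28, 48.9), (32, 49.9), (36, 44.5), (40, 43.9), (44, 42.7), (48, 39.9)]
t2 1 [(-115, 42.5), (-111, 44.1), (-107, 43.5), (-103, 50.5), (-99, 44.5), (-95, 45.4), (-91, 43.2), (-87, 43.4), (85, 43.6), (89, 45.7), (93, 44.9), (97, 52.5), (101, 43.6), (105, 43.0), (109, 43.2)]
```

View pics/w3b.png

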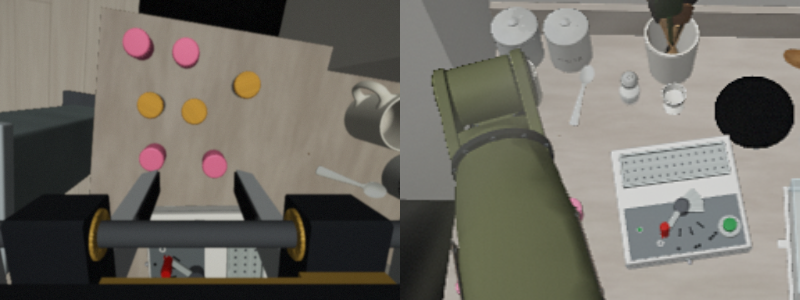

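The wrist view shows the gold lids at (248,85), (150,105) and (193,111) with pinks around them. On the right the tray is bare. I pick the middle jar first.

>>> {"name": "jog_arm", "arguments": {"plan": [-0.01, 0.034, -0.04, 0, 0, 0, -0.01, 0.034, -0.08, 0, 0, 0, -0.01, 0.034, -0.12, 0, 0, 0, -0.01, 0.034, -0.16, 0, 0, 0, -0.01, 0.034, -0.19, 0, 0, 0, -0.01, 0.034, -0.22, 0, 0, 0, -0.01, 0.034, -0.24, 0, 0, 0, -0.01, 0.034, -0.251, 0, 0, 0, -0.01, 0.034, -0.251, 0, 0, 0, -0.01, 0.034, -0.251, 0, 0, 0]}}

```text
clock: 17.6
eef_pos: [485.7, 239.3, 14.8]
eef_rot: [3.141, -0.0, 1.728]
wrist_force: [0.6, -0.2, 0.2]
finger_gap: 55.7
finger_force: 0.0
```

>>> {"name": "jog_arm", "arguments": {"plan": [0, 0, 0, 0, 0, 0, 0, 0, 0, 0, 0, 0, 0, 0, 0, 0, 0, 0, 0, 0, 0, 0, 0, 0, 0, 0, 0, 0, 0, 0, 0, 0, 0, 0, 0, 0], "claw": 0.0, "force": 20}}

```text
clock: 18.2
eef_pos: [485.6, 239.4, 14.9]
eef_rot: [3.14, -0.0, 1.729]
wrist_force: [-1.4, -0.4, 7.3]
finger_gap: 41.5
finger_force: 20.0
```

>>> {"name": "jog_arm", "arguments": {"plan": [0, 0, 0.02, 0, 0, 0, 0, 0, 0.06, 0, 0, 0, 0, 0, 0.1, 0, 0, 0, 0.01, -0.02, 0.13, 0, 0, 0, 0.03, -0.06, 0.13, 0, 0, 0, 0.05, -0.1, 0.13, 0, 0, 0, 0.07, -0.145, 0.13, 0, 0, 0, 0.09, -0.19, 0.13, 0, 0, 0, 0.105, -0.235, 0.13, 0, 0, 0, 0.125, -0.275, 0.13, 0, 0, 0, 0.1435, -0.305, 0.13, 0, 0, 0, 0.1435, -0.3225, 0.13, 0, 0, 0, 0.1435, -0.3225, 0.13, 0, 0, 0, 0.1435, -0.3225, 0.1, 0, 0, 0, 0.1435, -0.3225, 0.07, 0, 0, 0, 0.1435, -0.3225, 0.055, 0, 0, 0, 0.1435, -0.3225, 0.048, 0, 0, 0, 0.1435, -0.3225, 0.0455, 0, 0, 0, 0.1435, -0.3225, 0.0455, 0, 0, 0, 0.1435, -0.3225, 0.0455, 0, 0, 0]}}

```text
clock: 20.2
eef_pos: [629.3, -83.3, 60.6]
eef_rot: [3.14, 0.001, 1.729]
wrist_force: [0.4, -0.0, -1.0]
finger_gap: 41.9
finger_force: 20.0
```

>>> {"name": "jog_arm", "arguments": {"plan": [0, 0, -0.0007, 0, 0, 0, 0, 0, -0.0007, 0, 0, 0, 0, 0, -0.0007, 0, 0, 0, 0, 0, -0.0007, 0, 0, 0, 0, 0, 0.03, 0, 0, 0, 0, 0, 0.07, 0, 0, 0, 0, 0, 0.12, 0, 0, 0, 0, 0, 0.16, 0, 0, 0, -0.02, 0.04, 0.2, 0, 0, 0, -0.04, 0.08, 0.205, 0, 0, 0, -0.06, 0.12, 0.205, 0, 0, 0, -0.08, 0.165, 0.205, 0, 0, 0, -0.1, 0.21, 0.205, 0, 0, 0, -0.12, 0.25, 0.205, 0, 0, 0, -0.134, 0.288, 0.205, 0, 0, 0, -0.134, 0.288, 0.205, 0, 0, 0, -0.134, 0.288, 0.205, 0, 0, 0], "claw": 0.056}}

```text
clock: 21.9
eef_pos: [494.5, 205.1, 264.6]
eef_rot: [3.141, 0.0, 1.73]
wrist_force: [-0.6, 0.0, 0.1]
finger_gap: 56.2
finger_force: 0.0
```

Run:
```python
from h import *
s=manip.read_state();print(s['clock'],s['eef_pos'])
shot("wrist","w4");gold("w4");shot("top","tr4");gold("tr4")
```

```text
21.9 [494.51615707 205.07009614 264.58417509]
gold [495. 170.] 940 [561.9 293.3] 21.0 mean [561.4 293.1  45.7]
gold [301. 210.] 892 [416.  238.4] 20.8 mean [416.2 238.7  45.9]
gold [437. 284.] 122 [627.2 -83.8] 20.7 mean [626.5 -83.4  87.8]
```

>>> {"name": "jog_arm", "arguments": {"plan": [-0.03, 0.01, -0.02, 0, 0, 0, -0.06, 0.025, -0.05, 0, 0, 0, -0.08, 0.033, -0.09, 0, 0, 0, -0.08, 0.033, -0.13, 0, 0, 0, -0.08, 0.033, -0.17, 0, 0, 0, -0.08, 0.033, -0.2, 0, 0, 0, -0.08, 0.033, -0.23, 0, 0, 0, -0.08, 0.033, -0.245, 0, 0, 0, -0.08, 0.033, -0.25, 0, 0, 0, -0.08, 0.033, -0.25, 0, 0, 0, -0.08, 0.033, -0.25, 0, 0, 0]}}

```text
clock: 23.1
eef_pos: [415.4, 237.5, 15.3]
eef_rot: [3.14, -0.0, 1.728]
wrist_force: [0.4, -0.4, 0.2]
finger_gap: 56.0
finger_force: 0.0
```

>>> {"name": "jog_arm", "arguments": {"plan": [0, 0, 0, 0, 0, 0, 0, 0, 0, 0, 0, 0, 0, 0, 0, 0, 0, 0, 0, 0, 0, 0, 0, 0, 0, 0, 0, 0, 0, 0, 0, 0, 0, 0, 0, 0], "claw": 0.0, "force": 20}}

```text
clock: 23.7
eef_pos: [415.0, 237.8, 15.1]
eef_rot: [3.141, -0.0, 1.729]
wrist_force: [-0.9, -1.7, 5.8]
finger_gap: 41.7
finger_force: 20.0
```

>>> {"name": "jog_arm", "arguments": {"plan": [0, 0, 0.02, 0, 0, 0, 0, 0, 0.06, 0, 0, 0, 0, 0, 0.1, 0, 0, 0, 0.015, -0.02, 0.13, 0, 0, 0, 0.045, -0.06, 0.13, 0, 0, 0, 0.075, -0.1, 0.13, 0, 0, 0, 0.105, -0.14, 0.13, 0, 0, 0, 0.135, -0.18, 0.13, 0, 0, 0, 0.165, -0.22, 0.13, 0, 0, 0, 0.19, -0.25, 0.13, 0, 0, 0, 0.207, -0.273, 0.13, 0, 0, 0, 0.207, -0.273, 0.13, 0, 0, 0, 0.207, -0.273, 0.1, 0, 0, 0, 0.207, -0.273, 0.07, 0, 0, 0, 0.207, -0.273, 0.055, 0, 0, 0, 0.207, -0.273, 0.048, 0, 0, 0, 0.207, -0.273, 0.0455, 0, 0, 0, 0.207, -0.273, 0.045, 0, 0, 0, 0.207, -0.273, 0.045, 0, 0, 0]}}

```text
clock: 25.6
eef_pos: [622.2, -35.3, 60.6]
eef_rot: [3.14, 0.0, 1.729]
wrist_force: [-0.8, -0.3, -1.4]
finger_gap: 41.5
finger_force: 20.0
```

>>> {"name": "jog_arm", "arguments": {"plan": [0, 0, 0, 0, 0, 0, 0, 0, 0, 0, 0, 0, 0, 0, 0, 0, 0, 0, 0, 0, 0, 0, 0, 0, 0, 0, 0.03, 0, 0, 0, 0, 0, 0.07, 0, 0, 0, 0, 0, 0.12, 0, 0, 0, 0, 0, 0.16, 0, 0, 0, -0.02, 0.04, 0.2, 0, 0, 0, -0.04, 0.08, 0.205, 0, 0, 0, -0.06, 0.12, 0.205, 0, 0, 0, -0.08, 0.165, 0.205, 0, 0, 0, -0.1, 0.21, 0.205, 0, 0, 0, -0.128, 0.24, 0.205, 0, 0, 0, -0.128, 0.24, 0.205, 0, 0, 0, -0.128, 0.24, 0.205, 0, 0, 0], "claw": 0.056}}

```text
clock: 27.2
eef_pos: [493.5, 205.0, 264.8]
eef_rot: [3.141, 0.0, 1.73]
wrist_force: [0.0, -0.3, -1.0]
finger_gap: 56.0
finger_force: 0.0
```

Run:
```python
from h import *
s=manip.read_state();print(s['clock'],s['eef_pos'])
shot("wrist","w5");gold("w5");shot("top","tr5");gold("tr5")
```

```text
27.2 [493.5332454  205.04806395 264.78369017]
gold [496. 170.] 939 [561.6 293.3] 21.1 mean [561.3 293.1  45.6]
gold [437. 284.] 125 [627.9 -82.5] 22.2 mean [626.2 -83.   87.4]
gold [412. 287.] 123 [619.6 -35. ] 20.4 mean [618.8 -34.5  87.2]
```

>>> {"name": "jog_arm", "arguments": {"plan": [0.03, 0.04, -0.01, 0, 0, 0, 0.06, 0.075, -0.04, 0, 0, 0, 0.067, 0.0877, -0.08, 0, 0, 0, 0.067, 0.0877, -0.12, 0, 0, 0, 0.067, 0.0877, -0.16, 0, 0, 0, 0.067, 0.0877, -0.2, 0, 0, 0, 0.067, 0.0877, -0.23, 0, 0, 0, 0.067, 0.0877, -0.245, 0, 0, 0, 0.067, 0.0877, -0.25, 0, 0, 0, 0.067, 0.0877, -0.25, 0, 0, 0, 0.067, 0.0877, -0.25, 0, 0, 0]}}

```text
clock: 28.4
eef_pos: [561.7, 292.5, 16.1]
eef_rot: [3.139, -0.001, 1.729]
wrist_force: [-0.1, 0.4, -0.3]
finger_gap: 56.4
finger_force: 0.0
```

>>> {"name": "jog_arm", "arguments": {"plan": [0, 0, 0, 0, 0, 0, 0, 0, 0, 0, 0, 0, 0, 0, 0, 0, 0, 0, 0, 0, 0, 0, 0, 0, 0, 0, 0, 0, 0, 0, 0, 0, 0, 0, 0, 0], "claw": 0.0, "force": 20}}

```text
clock: 29.0
eef_pos: [561.1, 292.6, 15.4]
eef_rot: [3.14, -0.0, 1.729]
wrist_force: [-0.6, -0.3, 6.5]
finger_gap: 41.5
finger_force: 20.0
```

>>> {"name": "jog_arm", "arguments": {"plan": [0, 0, 0.02, 0, 0, 0, 0, 0, 0.06, 0, 0, 0, 0, 0, 0.1, 0, 0, 0, 0.005, -0.02, 0.13, 0, 0, 0, 0.01, -0.06, 0.13, 0, 0, 0, 0.02, -0.1, 0.13, 0, 0, 0, 0.03, -0.14, 0.13, 0, 0, 0, 0.035, -0.18, 0.13, 0, 0, 0, 0.045, -0.22, 0.13, 0, 0, 0, 0.0536, -0.255, 0.13, 0, 0, 0, 0.0536, -0.2806, 0.13, 0, 0, 0, 0.0536, -0.2806, 0.13, 0, 0, 0, 0.0536, -0.2806, 0.1, 0, 0, 0, 0.0536, -0.2806, 0.07, 0, 0, 0, 0.0536, -0.2806, 0.055, 0, 0, 0, 0.0536, -0.2806, 0.048, 0, 0, 0, 0.0536, -0.2806, 0.0455, 0, 0, 0, 0.0536, -0.2806, 0.045, 0, 0, 0, 0.0536, -0.2806, 0.045, 0, 0, 0]}}

```text
clock: 30.9
eef_pos: [614.9, 11.9, 60.5]
eef_rot: [3.14, 0.0, 1.729]
wrist_force: [0.3, 0.5, -1.1]
finger_gap: 41.6
finger_force: 20.0
```

>>> {"name": "jog_arm", "arguments": {"plan": [0, 0, 0, 0, 0, 0, 0, 0, 0, 0, 0, 0, 0, 0, 0, 0, 0, 0, 0, 0, 0, 0, 0, 0, 0, 0, 0.03, 0, 0, 0, 0, 0, 0.07, 0, 0, 0, 0, 0, 0.12, 0, 0, 0, 0, 0, 0.17, 0, 0, 0, -0.03, 0, 0.2, 0, 0, 0, -0.07, 0, 0.22, 0, 0, 0, -0.1, 0, 0.22, 0, 0, 0, -0.1, 0, 0.22, 0, 0, 0, -0.1, 0, 0.22, 0, 0, 0], "claw": 0.056}}

```text
clock: 32.2
eef_pos: [514.4, 11.8, 280.0]
eef_rot: [3.14, 0.0, 1.729]
wrist_force: [0.6, 0.1, -0.1]
finger_gap: 56.2
finger_force: 0.0
```

Run:
```python
from h import *
s=manip.read_state();print(s['clock'],s['eef_pos'])
p,P=shot("wrist","tr6");gold("tr6");t,_=shot("top","tr6t");gold("tr6t")
cv2.imwrite("pics/tr6b.png",np.hstack([cv2.resize(p[:,:,::-1],(400,300)),cv2.resize(t[90:270,100:340,::-1],(400,300))]))
```

```text
32.2 [514.36424823  11.75383675 280.00098453]
gold [522. 292.] 956 [615.3  12.4] 21.3 mean [614.5  13.6  90.6]
gold [523. 347.] 658 [622.9 -33.6] 20.9 mean [624.6 -29.2  90.3]
gold [437. 284.] 126 [626.2 -84. ] 21.7 mean [626.2 -83.5  87.5]
```

View pics/tr6b.png

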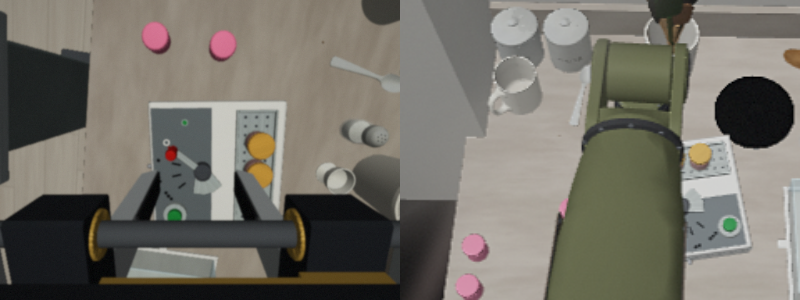

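Both views show jars standing in the tray, at (262,145) and (260,175) in the wrist view and the third at (700,155) in the top view. I check the tray lip for the cover target.

Run:
```python
from h import *
a=np.radians(9.06);Rz=np.array([[np.cos(a),np.sin(a)],[-np.sin(a),np.cos(a)]])
for f in("tr6","w2"):
    P=np.load(f"pics/{f}.npz")["P"];Z=P[...,2];q=(P[...,:2]-[621.4,-34.8])@Rz.T
    if f=="w2": # housing left edge & lug region
        m=(abs(Z-47)<3)&(q[...,0]>-175)&(q[...,0]<-70)&(q[...,1]>60)&(q[...,1]<150)
        print('left edge y',np.percentile(q[...,1][m],[98,99.5]).round(1)); continue
    for ax,sel,lo in((0,(q[...,1]>72)&(q[...,1]<92),-60),(1,abs(q[...,0])<24,85)):
        b=np.arange(lo,64 if ax==0 else 120,2);k=np.digitize(q[...,ax],b);g=sel&np.isfinite(Z)
        print(ax,[(int(b[i-1]),round(float(np.median(Z[g&(k==i)])),1)) for i in range(1,len(b)) if (g&(k==i)).any() and (ax or 24<=abs(b[i-1])<=40)])
```

```text
0 [(-40, 396.4), (-38, 393.7), (-36, 47.3), (-34, 48.1), (-32, 55.0), (-30, 54.7), (-28, 47.5), (-26, 381.4), (-24, 47.7), (24, 47.4), (26, 47.5), (28, 47.5), (30, 49.5), (32, 54.9), (34, 54.2), (36, 47.5), (38, 46.8), (40, 47.1)]
1 [(85, 47.3), (87, 47.8), (89, 47.6), (91, 47.6), (93, 47.3), (95, 48.3), (97, 54.8), (99, 52.3), (101, 47.1), (103, 46.9), (105, 47.2), (107, 47.2), (109, 46.0), (111, 45.4), (113, 36.5), (115, 2.0), (117, 1.9)]
left edge y [110.9 112. ]
```

>>> {"name": "jog_arm", "arguments": {"plan": [0, -0.03, 0, 0, 0, -8, 0, -0.07, 0, 0, 0, -16, -0.01, -0.11, 0, 0, 0, -24, -0.02, -0.15, 0, 0, 0, -32, -0.029, -0.19, 0, 0, 0, -40, -0.029, -0.23, 0, 0, 0, -48, -0.029, -0.27, 0, 0, 0, -56, -0.029, -0.307, 0, 0, 0, -64, -0.029, -0.307, 0, 0, 0, -72, -0.029, -0.307, 0, 0, 0, -80, -0.029, -0.307, 0, 0, 0, -88, -0.029, -0.307, 0, 0, 0, -96, -0.029, -0.307, 0, 0, 0, -99, -0.029, -0.307, -0.04, 0, 0, -99, -0.029, -0.307, -0.08, 0, 0, -99, -0.029, -0.307, -0.1, 0, 0, -99, -0.029, -0.307, -0.1, 0, 0, -99, -0.029, -0.307, -0.1, 0, 0, -99]}}

```text
clock: 34.1
eef_pos: [485.8, -295.6, 179.8]
eef_rot: [-3.141, 0.0, 0.001]
wrist_force: [-0.3, -0.3, 0.4]
finger_gap: 56.1
finger_force: 0.0
```

Run:
```python
from h import *
s=manip.read_state();print(s['clock'],s['eef_pos'],np.degrees(s['eef_rot']))
p,P=shot("wrist","w7");V=p.max(-1)
m=(V<70)&(P[...,2]>78)&(P[...,2]<94)&(abs(P[...,0]-485)<70)&(abs(P[...,1]+295)<50);q=P[m].astype(np.float32);print(len(q),cv2.minAreaRect(q[:,:2].copy()))
t,_=shot("top","tr7");gold("tr7")
```

```text
34.1 [ 485.82249181 -295.5774835   179.79684663] [-1.79994240e+02  6.28996989e-03  5.64311464e-02]
1703 ((486.8551025390625, -295.1748046875), (93.09661865234375, 14.41765022277832), 0.41015827655792236)
gold [437. 284.] 127 [627.1 -85.2] 21.3 mean [625.9 -83.   87.1]
gold [413. 287.] 122 [620.  -34.8] 20.5 mean [619.4 -34.9  87.7]
gold [388. 290.] 127 [612.3  12.1] 21.3 mean [611.1  12.3  87.6]
```

>>> {"name": "jog_arm", "arguments": {"plan": [0, 0, -0.04, 0, 0, 0, 0, 0, -0.08, 0, 0, 0, 0, 0, -0.1, 0, 0, 0, 0, 0, -0.11, 0, 0, 0, 0, 0, -0.113, 0, 0, 0, 0, 0, -0.113, 0, 0, 0, 0, 0, -0.113, 0, 0, 0]}}

```text
clock: 34.9
eef_pos: [485.9, -295.7, 67.9]
eef_rot: [3.14, -0.002, 0.001]
wrist_force: [-0.6, -0.5, 0.4]
finger_gap: 56.1
finger_force: 0.0
```

>>> {"name": "jog_arm", "arguments": {"plan": [0, 0, 0, 0, 0, 0, 0, 0, 0, 0, 0, 0, 0, 0, 0, 0, 0, 0, 0, 0, 0, 0, 0, 0, 0, 0, 0, 0, 0, 0, 0, 0, 0, 0, 0, 0, 0, 0, 0, 0, 0, 0, 0, 0, 0, 0, 0, 0], "claw": 0.0, "force": 40}}

```text
clock: 35.7
eef_pos: [485.3, -295.1, 66.4]
eef_rot: [-3.141, 0.0, 0.001]
wrist_force: [0.4, 2.0, -0.2]
finger_gap: 15.5
finger_force: 40.0
```

>>> {"name": "jog_arm", "arguments": {"plan": [0, 0, 0.01, 0, 0, 0, 0, 0, 0.04, 0, 0, 0, 0, 0, 0.08, 0, 0, 0, 0, 0, 0.12, 0, 0, 0, 0, 0, 0.16, 0, 0, 8, 0, 0, 0.175, 0, 0, 16, 0.01, 0.03, 0.175, 0, 0, 24, 0.03, 0.06, 0.175, 0, 0, 32, 0.05, 0.095, 0.175, 0, 0, 40, 0.07, 0.13, 0.175, 0, 0, 48, 0.09, 0.165, 0.175, 0, 0, 56, 0.11, 0.2, 0.175, 0, 0, 64, 0.125, 0.23, 0.175, 0, 0, 72, 0.137, 0.26, 0.175, 0, 0, 80, 0.137, 0.26, 0.175, 0, 0, 88, 0.137, 0.26, 0.175, 0, 0, 96, 0.137, 0.26, 0.175, 0, 0, 99, 0.137, 0.26, 0.175, 0, 0, 99, 0.137, 0.26, 0.175, 0, 0, 99]}}

```text
clock: 37.6
eef_pos: [622.1, -35.2, 241.6]
eef_rot: [-3.141, -0.0, 1.727]
wrist_force: [-0.8, 1.1, -4.0]
finger_gap: 15.3
finger_force: 40.0
```

>>> {"name": "jog_arm", "arguments": {"plan": [0, 0, -0.03, 0, 0, 0, 0, 0, -0.06, 0, 0, 0, 0, 0, -0.08, 0, 0, 0, 0, 0, -0.095, 0, 0, 0, 0, 0, -0.105, 0, 0, 0, 0, 0, -0.112, 0, 0, 0, 0, 0, -0.118, 0, 0, 0, 0, 0, -0.123, 0, 0, 0, 0, 0, -0.127, 0, 0, 0, 0, 0, -0.129, 0, 0, 0, 0, 0, -0.129, 0, 0, 0, 0, 0, -0.129, 0, 0, 0]}}

```text
clock: 38.8
eef_pos: [622.4, -35.3, 112.7]
eef_rot: [3.141, 0.0, 1.729]
wrist_force: [0.1, -0.5, -4.2]
finger_gap: 15.5
finger_force: 40.0
```

Still hanging freely, about 1.5 mm above the deck. I lower the last bit.

>>> {"name": "jog_arm", "arguments": {"plan": [0, 0, -0.001, 0, 0, 0, 0, 0, -0.002, 0, 0, 0, 0, 0, -0.002, 0, 0, 0, 0, 0, -0.002, 0, 0, 0]}}

```text
clock: 39.2
eef_pos: [622.5, -35.3, 111.5]
eef_rot: [3.141, 0.0, 1.729]
wrist_force: [-3.8, 0.4, 6.5]
finger_gap: 15.4
finger_force: 40.0
```

>>> {"name": "jog_arm", "arguments": {"plan": [0, 0, 0, 0, 0, 0, 0, 0, 0, 0, 0, 0, 0, 0, 0, 0, 0, 0, 0, 0, 0, 0, 0, 0, 0, 0, 0, 0, 0, 0, 0, 0, 0.03, 0, 0, 0, 0, 0, 0.07, 0, 0, 0, 0, 0, 0.11, 0, 0, 0, 0, 0, 0.144, 0, 0, 0, -0.04, 0.01, 0.144, 0, 0, 0, -0.092, 0.019, 0.144, 0, 0, 0, -0.092, 0.019, 0.144, 0, 0, 0, -0.092, 0.019, 0.144, 0, 0, 0], "claw": 0.045}}

```text
clock: 40.5
eef_pos: [530.1, -16.1, 255.3]
eef_rot: [3.14, 0.0, 1.729]
wrist_force: [0.6, -0.3, 0.6]
finger_gap: 44.8
finger_force: 0.0
```

Run:
```python
from h import *
s=manip.read_state();print(s['clock'],s['eef_pos'])
p,P=shot("wrist","w8");feats("w8");s,_=shot("scene","s8")
cv2.imwrite("pics/w8b.png",np.hstack([cv2.resize(p[:,:,::-1],(400,300)),cv2.resize(s[150:300,180:380,::-1],(400,300))]))
```

```text
40.5 [530.05348259 -16.11120367 255.32944177]
red 203 [482.  -18.5 102.7] [474.  -26.9  92.3] [489.5 -11.1 105.7] [481.8 -19. ] [15.3 15.8] 4.3
green 309 [ 505.9 -129.7   69.6] [ 495.1 -147.7   61.3] [621.5  20.5 378. ] [560.2 -65.5] [170.7 122.3] 87.1
handle 1307 [620.8 -29.9 134.5] [608.4 -80.5 120. ] [818.6  11.2 137.2] [702.5 -58.6] [ 83.2 217.4] 72.7
knob 1792 [520.3 -47.8  48.3] [490. -85.  47.] [549.9 -15.   73.1] [520. -50.] [69.9 59.9] 89.9
deck 16480 [515.1  -4.3  47.4] [ 407.1 -172.1   40. ] [648.8 175.   50. ] [547.4   9.7] [227.1 343.9] 10.5
```

View pics/w8b.png

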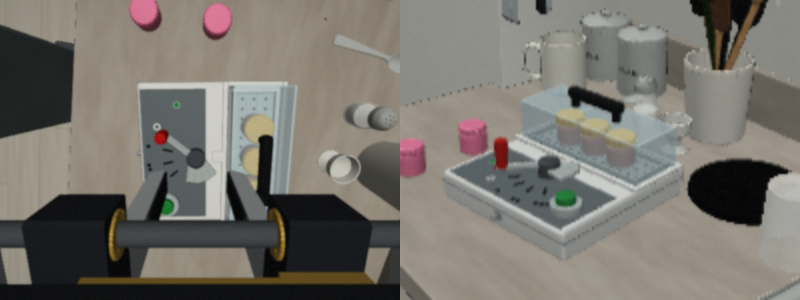

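The cover is seated over the three jars with its lug at the front. The lever is still at the ring. Now I lock it.

>>> {"name": "jog_arm", "arguments": {"plan": [-0.05, -0.0025, -0.05, 0, 0, -8, -0.05, -0.0025, -0.09, 0, 0, -16, -0.05, -0.0025, -0.09, 0, 0, -24, -0.05, -0.0025, -0.09, 0, 0, -32, -0.05, -0.0025, -0.09, 0, 0, -40, -0.05, -0.0025, -0.09, 0, 0, -48, -0.05, -0.0025, -0.09, 0, 0, -56, -0.05, -0.0025, -0.09, 0, 0, -64, -0.05, -0.0025, -0.09, 0, 0, -72, -0.05, -0.0025, -0.09, 0, 0, -80, -0.05, -0.0025, -0.09, 0, 0, -88, -0.05, -0.0025, -0.09, 0, 0, -96, -0.05, -0.0025, -0.09, 0, 0, -99, -0.05, -0.0025, -0.13, 0, 0, -99, -0.05, -0.0025, -0.16, 0, 0, -99, -0.05, -0.0025, -0.175, 0, 0, -99, -0.05, -0.0025, -0.181, 0, 0, -99, -0.05, -0.0025, -0.181, 0, 0, -99, -0.05, -0.0025, -0.181, 0, 0, -99]}}

```text
clock: 42.5
eef_pos: [481.1, -18.9, 74.1]
eef_rot: [3.141, -0.001, 0.001]
wrist_force: [-0.8, -0.1, 0.2]
finger_gap: 44.6
finger_force: 0.0
```

>>> {"name": "jog_arm", "arguments": {"plan": [0, 0, 0, 0, 0, 0, 0, 0, 0, 0, 0, 0, 0, 0, 0, 0, 0, 0, 0, 0, 0, 0, 0, 0, 0, 0, 0, 0, 0, 0, 0, 0, 0, 0, 0, 0, 0, 0, 0, 0, 0, 0, 0, 0, 0, 0, 0, 0], "claw": 0.0, "force": 15}}

```text
clock: 43.3
eef_pos: [480.5, -19.4, 73.8]
eef_rot: [3.14, -0.001, 0.001]
wrist_force: [0.7, -5.4, 0.9]
finger_gap: 17.6
finger_force: 15.0
```

>>> {"name": "jog_arm", "arguments": {"plan": [-0.003, -0.004, 0, 0, 0, 0, -0.0058, -0.008, 0, 0, 0, 0, -0.0074, -0.0132, 0, 0, 0, 0, -0.0086, -0.0184, 0, 0, 0, 0, -0.0093, -0.0238, 0, 0, 0, 0, -0.0095, -0.0292, 0, 0, 0, 0, -0.0093, -0.0346, 0, 0, 0, 0, -0.0086, -0.04, 0, 0, 0, 0, -0.0074, -0.0453, 0, 0, 0, 0, -0.0058, -0.0504, 0, 0, 0, 0, -0.0047, -0.0528, 0, 0, 0, 0, -0.0047, -0.0528, 0, 0, 0, 0, -0.0047, -0.0528, 0, 0, 0, 0]}}

```text
clock: 44.6
eef_pos: [475.9, -72.3, 73.6]
eef_rot: [3.14, -0.001, 0.001]
wrist_force: [0.5, -6.8, -0.5]
finger_gap: 17.4
finger_force: 15.0
```

>>> {"name": "jog_arm", "arguments": {"plan": [0, 0, 0, 0, 0, 0, 0, 0, 0, 0, 0, 0, 0, 0, 0, 0, 0, 0, 0, 0, 0, 0, 0, 0, 0, 0, 0, 0, 0, 0, 0, 0, 0.05, 0, 0, 0, 0, 0, 0.1, 0, 0, 0, 0, 0, 0.15, 0, 0, 0, 0.02, 0.06, 0.18, 0, 0, 8, 0.05, 0.06, 0.18, 0, 0, 16, 0.05, 0.06, 0.18, 0, 0, 24, 0.05, 0.06, 0.18, 0, 0, 32, 0.05, 0.06, 0.18, 0, 0, 40, 0.05, 0.06, 0.18, 0, 0, 48, 0.05, 0.06, 0.18, 0, 0, 56, 0.05, 0.06, 0.18, 0, 0, 64, 0.05, 0.06, 0.18, 0, 0, 72, 0.05, 0.06, 0.18, 0, 0, 80, 0.05, 0.06, 0.18, 0, 0, 88, 0.05, 0.06, 0.18, 0, 0, 96], "claw": 0.045}}

```text
clock: 46.6
eef_pos: [525.5, -11.5, 253.4]
eef_rot: [-3.141, -0.0, 1.682]
wrist_force: [0.9, 0.0, -0.0]
finger_gap: 44.8
finger_force: 0.0
```

Run:
```python
from h import *
s=manip.read_state();print(s['clock'],s['eef_pos'])
p,P=shot("wrist","w9");feats("w9");t,_=shot("top","tr9");gold("tr9");feats("tr9")
cv2.imwrite("pics/w9b.png",np.hstack([cv2.resize(p[:,:,::-1],(400,300)),cv2.resize(t[120:270,200:400,::-1],(400,300))]))
```

```text
46.6 [525.5180145  -11.4592048  253.37151728]
green 374 [ 502.1 -131.8   69.4] [ 484.4 -149.3   61.2] [623.   23.9 386.4] [554.7 -61.6] [135.6 171.5] 2.1
handle 1265 [620.5 -27.1 134.3] [608.8 -81.  123.7] [634.6  11.2 137.3] [622.5 -34.7] [14.9 92.7] 9.5
knob 1995 [522.5 -44.1  48.3] [490. -85.  47.] [554.7 -15.   73.6] [522.3 -50. ] [64.7 70. ] 0.1
deck 16595 [513.6  -3.   47.5] [ 406.6 -163.6   40. ] [637.2 176.1  50. ] [540.4  15.8] [215.2 347.5] 10.6
green 82 [ 503.7 -138.9   67.7] [ 483.5 -574.2   58.3] [935.6  26.9 306.5] [ 662.6 -221.5] [618.9 391.7] 73.2
handle 246 [ 641.8 -444.6  129.9] [ 626.5 -541.   120.1] [860.  -21.6 140. ] [ 680.9 -258.7] [555.1 210.5] 72.7
deck 1571 [ 527.9 -104.2   44.2] [ 361.5 -533.    40. ] [700.  814.8  50. ] [530.1 141.4] [1348.1  338.4] 89.8
```

View pics/w9b.png

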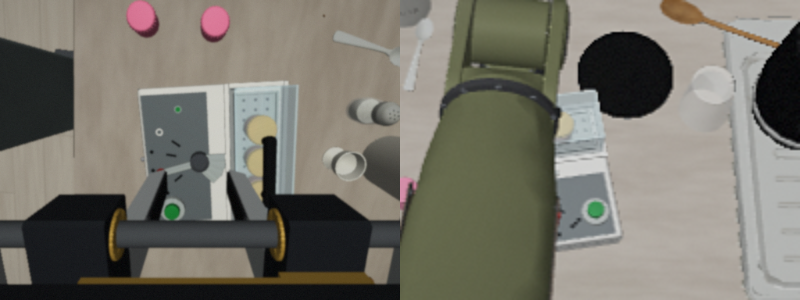

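The plate now lies over the lug at (215,165), but a finger hides the grip, so I shift aside to verify it.

>>> {"name": "jog_arm", "arguments": {"plan": [0, 0.04, 0.02, 0, 0, 3, -0.02, 0.08, 0.03, 0, 0, 3, -0.02, 0.08, 0.03, 0, 0, 3, -0.02, 0.08, 0.03, 0, 0, 3]}}

```text
clock: 47.1
eef_pos: [505.5, 69.0, 283.7]
eef_rot: [3.141, 0.0, 1.727]
wrist_force: [0.9, -0.7, -0.6]
finger_gap: 44.7
finger_force: 0.0
```

Run:
```python
from h import *
s=manip.read_state();print(s['clock'],s['eef_pos'])
p,P=shot("wrist","w10");feats("w10")
H,S,V=cv2.split(cv2.cvtColor(p,cv2.COLOR_RGB2HSV))
m=(H>50)&(H<85)&(S>120)&(P[...,2]>58)&(P[...,2]<80)&(P[...,1]<-90);q=P[m].astype(np.float32);print('btn',len(q),cv2.minEnclosingCircle(q[:,:2].copy()),np.median(q,0))
m=((H<8)|(H>176))&(S>150)&(P[...,2]>98)&(P[...,2]<110);g=P[m][:,:2].astype(np.float32).copy();c=np.array(cv2.minEnclosingCircle(g)[0])
print(c,np.arctan2(*(c-[533,-48.6])[::-1])%(2*np.pi)-.158-np.pi+.675)
```

```text
47.1 [505.48308595  68.9992475  283.65314242]
red 88 [477.9 -67.5  98.4] [470.2 -71.4  90.8] [485.6 -65.2 104.1] [477.7 -68. ] [15.4  5.7] 4.1
green 111 [498.6  71.2 337.8] [ 478.  -147.6   67.6] [529.8 105.  406.4] [510.5 -21.5] [ 50.5 250.7] 3.5
handle 175 [615.6   4.8 133.7] [609.2 -70.8 120.9] [837.5  11.9 137. ] [722.8 -33. ] [ 20.1 241.6] 71.8
knob 1552 [522.3 -42.7  48.5] [490.  -84.9  47. ] [553.3 -15.   73.2] [521.6 -50. ] [63.2 69.9] 0.1
deck 10295 [509.1  15.6  47.4] [ 406.5 -177.2   40. ] [650.7 175.1  50. ] [547.3  13.8] [229.  352.2] 10.3
btn 37 ((500.9296875, -142.453857421875), 8.3479585647583) [ 501.33762 -144.1978    69.50307]
[477.62805176 -69.93885803] 0.8848337171634977
```

Run:
```python
from h import *
for f in("w1","w2","top0"):
    z=np.load(f"pics/{f}.npz");p=z["p"];P=z["P"];H,S,V=cv2.split(cv2.cvtColor(p,cv2.COLOR_RGB2HSV))
    m=(H>50)&(H<85)&(S>120)&(P[...,2]>62)&(P[...,2]<80)&(P[...,1]<-90);q=P[m].astype(np.float32);print(f,len(q),cv2.minEnclosingCircle(q[:,:2].copy()),q.mean(0),q.max(0))
```

```text
w1 234 ((499.7390441894531, -136.51034545898438), 11.70281982421875) [ 499.7274   -135.68709    68.912895] [ 511.19995 -124.88607   70.91663]
w2 276 ((500.646240234375, -136.04269409179688), 11.760420799255371) [ 500.4263  -134.99155   68.80613] [ 511.54074 -124.55149   71.37699]
top0 47 ((637.59033203125, -298.9014587402344), 225.6476287841797) [ 513.8846 -162.0022   66.7667] [ 783.58435 -126.63217   79.57849]
```

>>> {"name": "jog_arm", "arguments": {"plan": [0, -0.04, 0, 0, 0, 0, 0, -0.08, 0, 0, 0, 0, 0, -0.12, 0, 0, 0, 0, 0, -0.16, 0, 0, 0, 0, -0.006, -0.2, 0, 0, 0, 0, -0.006, -0.2055, 0, 0, 0, 0, -0.006, -0.2055, -0.05, 0, 0, 0, -0.006, -0.2055, -0.1, 0, 0, 0, -0.006, -0.2055, -0.15, 0, 0, 0, -0.006, -0.2055, -0.185, 0, 0, 0, -0.006, -0.2055, -0.205, 0, 0, 0, -0.006, -0.2055, -0.205, 0, 0, 0, -0.006, -0.2055, -0.205, 0, 0, 0], "claw": 0.0, "force": 10}}

```text
clock: 48.45
eef_pos: [499.8, -137.4, 78.9]
eef_rot: [-3.142, 0.0, 1.728]
wrist_force: [-0.1, -0.2, 0.5]
finger_gap: 0.5
finger_force: 0.0
```

Run:
```python
from h import *
P=np.load("pics/w1.npz")["P"];r=np.hypot(P[...,0]-500,P[...,1]+136)
print([(a,np.percentile(P[...,2][(r>=a)&(r<a+2)&(P[...,2]<90)],[10,50,90]).round(1)) for a in range(0,28,2)])
```

```text
[(0, array([68.6, 69.4, 70.3])), (2, array([68.5, 69.6, 70.4])), (4, array([68.8, 69.3, 70.4])), (6, array([68.3, 69. , 70.3])), (8, array([68.2, 69.4, 70.2])), (10, array([59.8, 67.6, 69.9])), (12, array([58.6, 60.1, 68.8])), (14, array([58.5, 59.3, 60.5])), (16, array([58. , 59.2, 60.3])), (18, array([48.2, 58. , 59.8])), (20, array([47.2, 48.9, 59.4])), (22, array([46.9, 47.8, 49. ])), (24, array([46.9, 48. , 48.9])), (26, array([46.9, 47.8, 48.8]))]
```

>>> {"name": "jog_arm", "arguments": {"plan": [0, 0, -0.008, 0, 0, 0, 0, 0, -0.012, 0, 0, 0, 0, 0, -0.015, 0, 0, 0, 0, 0, -0.018, 0, 0, 0, 0, 0, -0.019, 0, 0, 0, 0, 0, -0.019, 0, 0, 0, 0, 0, -0.019, 0, 0, 0]}}

```text
clock: 49.15
eef_pos: [500.1, -137.3, 61.0]
eef_rot: [3.14, 0.001, 1.729]
wrist_force: [-6.0, 1.0, 18.0]
finger_gap: 0.6
finger_force: 9.3
```

The 18 N reading shows the button has bottomed out. I hold briefly, retract and check.

>>> {"name": "jog_arm", "arguments": {"plan": [0, 0, 0, 0, 0, 0, 0, 0, 0, 0, 0, 0, 0, 0, 0.02, 0, 0, 0, 0, 0, 0.06, 0, 0, 0, 0, 0, 0.11, 0, 0, 0, 0, 0, 0.16, 0, 0, 0, 0, 0, 0.2, 0, 0, 0, -0.05, 0.04, 0.22, 0, 0, 0, -0.09, 0.08, 0.22, 0, 0, 0, -0.09, 0.12, 0.22, 0, 0, 0, -0.09, 0.16, 0.22, 0, 0, 0, -0.09, 0.21, 0.22, 0, 0, 0, -0.09, 0.26, 0.22, 0, 0, 0, -0.09, 0.31, 0.22, 0, 0, 0, -0.09, 0.36, 0.22, 0, 0, 0, -0.09, 0.4, 0.22, 0, 0, 0, -0.09, 0.4, 0.22, 0, 0, 0, -0.09, 0.4, 0.22, 0, 0, 0]}}

```text
clock: 50.95
eef_pos: [409.3, 263.3, 279.0]
eef_rot: [-3.141, 0.0, 1.731]
wrist_force: [-0.2, -0.2, -0.3]
finger_gap: 0.2
finger_force: 0.0
```

Run:
```python
from h import *
s=manip.read_state();print(s['clock'],s['eef_pos'],s['wrist_force'])
t,P=shot("top","tr11");gold("tr11");p,_=shot("scene","s11")
H,S,V=cv2.split(cv2.cvtColor(t,cv2.COLOR_RGB2HSV));B=(P[...,0]>400)&(P[...,0]<660)&(P[...,1]<100)&(P[...,1]>-200)
for n,m in dict(red=((H<8)|(H>176))&(S>150)&(P[...,2]>90),btn=(H>50)&(H<85)&(S>120)&(P[...,2]>55)&(P[...,1]<-100),handle=(V<60)&(P[...,2]>115)).items():
    q=P[m&B].astype(np.float32);print(n,len(q),cv2.minAreaRect(q[:,:2].copy()),np.median(q,0))
cv2.imwrite("pics/w11b.png",np.hstack([cv2.resize(t[130:270,210:396,::-1],(400,300)),cv2.resize(p[150:300,180:380,::-1],(400,300))]))
```

```text
50.95 [409.25940116 263.29128119 279.03516648] [-0.16040313 -0.1908214  -0.34241102]
red 24 ((473.8707275390625, -74.5126724243164), (12.127342224121094, 12.957009315490723), 86.64450073242188) [473.28748 -74.4624   98.46782]
btn 48 ((496.05023193359375, -136.9363555908203), (22.56004524230957, 22.74323272705078), 25.908329010009766) [ 496.5882  -136.12837   65.88764]
handle 154 ((620.4508056640625, -35.71295928955078), (18.1711368560791, 89.04417419433594), 9.671351432800293) [618.82983 -35.83871 130.88582]
```

View pics/w11b.png

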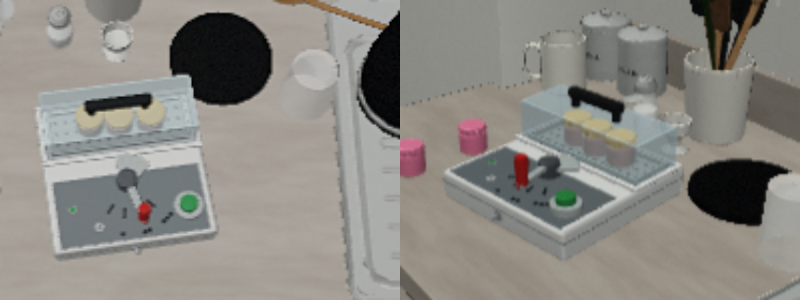

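The final views show the three jars standing under the seated cover, the lever at two dots (145,212), the button up (188,203) and the bystanders untouched.

```bash
python3 -c "
from h import *
print(manip.sign_off())"
```

```text
the job is handed in; nothing more can be done
None
```

I handed the job in at about 51 s; the sign-off gave no verdict. The three gold-lidded jars stand in the tray under the seated cover, lug at the front. The lever is in the two-dot notch, and the start button was pressed fully down and is up again.

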